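# Load the chip reballing jig

## Task

Load the reballing jig for the green chip: set the chip, gold pads up, down in the jig's pocket; lower onto the jig's two pins the stencil whose field of holes is as large as the chip's field of pads, then on top of it over the same pins the blue ball frame, and last close the frame's opening with the black filler lid. All four must end fully home, flat and released; leave the other stencil, the tweezers, the paste tin and the syringe where they lie.

Things in the scene. Friction and masses are not known exactly. Their poses are not given: they have to be found in the camera images.
- jig: Reballing jig, fixed on the blue-green mat, dark steel, 136 (x) x 46 (y) mm. Origin: centre of underside, z up; heights are from there. In the middle a 40 mm square chip pocket, floor (silver pedestal) at 16, open to +y and -y between four corner posts 22.5 high. Shoulders at both x ends are 23 high; on them, 50 from the centre to +x and -x, 8 mm steel pins, straight to 50, coned tips at 58.
- chip: Chip 35 x 35 x 6 mm: green board with 8 x 8 gold pads (30 mm field) on top, silver below. Origin: centre of underside, z up, x and y along its sides. Any quarter turn fits the jig's pocket, 2.5 mm play a side, steep lead-ins; set it in with the fingers at the jig's +y and -y sides (32 mm free between the corner posts, relief floor at 10 mm). Seated: underside 16 mm above the jig's origin.
- stencil_wide: The matching stencil: gold-coloured metal frame 124 (x) x 50 (y) x 10 mm, foil at the bottom of its 40 x 36 mm window with a large 8 x 8 field of dark holes, 30 mm wide. Two 12 mm holes, 50 mm from the centre to +x and -x, fit the jig's pins with 2 mm play, either way round. Origin: centre of underside. Seated: centred on the jig, long side along its x, underside 23 mm above the jig's origin.
- stencil_small: The stencil for another chip, to be left alone: same gold-coloured metal frame, 124 x 50 x 10 mm, but the dark holes in its foil form only a small 4 x 4 field, 11 mm wide. Origin: centre of its underside.
- ball_frame: Blue ball frame, 124 (x) x 50 (y) x 16 mm, 41 (x) x 37 (y) mm opening in the middle, two 12 mm through holes, 50 mm from the centre to +x and -x, for the jig's pins, either way round. Origin: centre of underside. Seated on the stencil: centred on the jig, long side along its x, underside 33 mm and top 49 mm above the jig's origin.
- filler_lid: Black plate 76 (x) x 46 (y) x 5 mm; below it a tapered plug 8 mm deep (35 x 31 to 25 x 21 mm at its foot), 3 mm play in the ball frame; on top a brass neck, 24 mm across, 13 to 37 mm above the origin: grip it. Origin: centre of the plug's foot, on which it stands. Closed: centred on the jig, long side along its x (either way round), origin 41 mm above the jig's origin.
- tweezers: Bystander: bare metal tweezers, 124 mm long (its y), 13 mm wide and 10 mm high. Origin: centre of its underside.
- paste_tin: Bystander: round tin, 48 mm across, 19 mm high, yellow with a purple lid. Origin: centre of its underside.
- syringe: Bystander: white flux syringe with a blue tip, lying, 127 mm long (its y), 30 mm wide at the flange, 18 mm high. Origin: centre of its underside.
Things that resemble listed ones, but are neither listed nor needed, are in the scene too. What is shaped like the chip but pink is not meant.

How it is judged:
On the way, in this order (a step that is already met when the one before it is completed fails the run):
1. the chip lies flat, pads up, at the bottom of the jig's pocket, let go (z of chip in the frame of jig between 0.014 and 0.018 m and horizontal distance between chip and jig below 0.005 m and angle between chip's own z axis and vertical below 0.05 rad and contact force between the fingers and chip below 0.1 N), for 0.2 s.
2. the matching stencil lies flat on the jig's shoulders over both pins, let go (z of stencil_wide in the frame of jig between 0.021 and 0.025 m and horizontal distance between stencil_wide and jig below 0.005 m and angle between stencil_wide's own z axis and vertical below 0.05 rad and angle between the x axis of stencil_wide and the x axis of jig, either way round below 0.1 rad and contact force between the fingers and stencil_wide below 0.1 N), for 0.2 s.
3. the ball frame lies flat on the stencil over both pins, let go (z of ball_frame in the frame of jig between 0.031 and 0.035 m and horizontal distance between ball_frame and jig below 0.005 m and angle between ball_frame's own z axis and vertical below 0.05 rad and angle between the x axis of ball_frame and the x axis of jig, either way round below 0.1 rad and contact force between the fingers and ball_frame below 0.1 N), for 0.2 s.
4. the filler lid closes the ball frame, let go (z of filler_lid in the frame of jig between 0.039 and 0.043 m and horizontal distance between filler_lid and jig below 0.007 m and angle between filler_lid's own z axis and vertical below 0.06 rad and angle between the x axis of filler_lid and the x axis of jig, either way round below 0.25 rad and contact force between the fingers and filler_lid below 0.1 N), for 0.2 s.
At the end, for the whole second after the job is handed in: On the jig, at rest: chip pads up in the pocket within 5 mm of centre, underside at 16 mm; matching stencil at 23 mm, ball frame at 33 mm, both within 5 mm, 0.05 rad flat, 0.1 rad square; lid foot at 41 mm, within 7 mm, 0.06 rad flat, 0.25 rad square; heights within 2 mm (z of chip in the frame of jig between 0.014 and 0.018 m and horizontal distance between each of chip, stencil_wide, ball_frame and jig below 0.005 m and angle between each of chip, stencil_wide, ball_frame's own z axis and vertical below 0.05 rad and linear speed of each of chip, stencil_wide, ball_frame, filler_lid below 0.02 m/s and z of stencil_wide in the frame of jig between 0.021 and 0.025 m and angle between the x axis of each of stencil_wide, ball_frame and the x axis of jig, either way round below 0.1 rad and z of ball_frame in the frame of jig between 0.031 and 0.035 m and z of filler_lid in the frame of jig between 0.039 and 0.043 m and horizontal distance between filler_lid and jig below 0.007 m and angle between filler_lid's own z axis and vertical below 0.06 rad and angle between the x axis of filler_lid and the x axis of jig, either way round below 0.25 rad); the robot touches nothing.
It fails at once if the other stencil is moved by more than 20 mm (distance of stencil_small from where it was at the start of the episode above 0.02 m).
It fails at once if the tweezers, the paste tin or the syringe are moved by more than 30 mm (distance of any of tweezers, paste_tin, syringe from where it was at the start of the episode above 0.03 m).
It also fails if it takes over 104 s, if anything falls off the work surface, if the arm or the gripper's body presses on something with over 40 N, if the wrist force passes 120 N, or if a joint passes its speed limit or range.

## Robot

A 7-joint arm with a two-finger parallel gripper is mounted at the origin on a cart in front of the work surface, level with it; the furniture and walls round the work are solid. World frame = base frame: x ahead of the robot, y to its left, z up, the work surface at z = 0. Lengths are in m, angles in rad, forces in N, time in s.
With the tool pointing down it reaches from about 0.4 to 0.875 m from the base axis. Payload 19.3 kg.
Tool frame: the origin (TCP) lies at the very end of the fingers, on their centre line; the grasp point (between the pads) lies 19 mm behind it; z points along the fingers, y is the line along which they close (so a half turn about z gives the same grasp; the last joint's range is limited). The gripper opens to 85 mm and grips with 20 to 120 N. Pads are 22 mm wide; open, the fingers measure 114 mm over their backs; the gripper's body (76 mm by 85 mm) begins 54 mm behind the grasp point. The pads swing forward as they close: fully open they stand 13 mm farther back than shut.
Start: joints at [1.238, 0.521, -0.036, 1.599, 0.021, 1.021, -0.113], TCP at [0.162, -0.604, 0.211] pointing down, gripper open.
Joint ranges: [-2.91, 2.91], [-0.3, 2.13], [-1.5, 1.42], [0.17, 2.43], [-1.26, 4.41], [0.16, 1.93], [-2.52, 2.52]. Speed limits (rad/s): [1.89, 1.89, 2.39, 2.39, 3.01, 3.01, 3.01].

## Interface

Orientations are given as [roll, pitch, yaw] about the fixed x, y, z axes, in that order (R = Rz(yaw) Ry(pitch) Rx(roll)).
In Python, from workcell import bot gives the robot as it stands.
- The arm moves only by the shell command python3 -m crank 'ROWS' [FORCE]. ROWS is a JSON object of lists of equal length, an entry for each row: "travel": the shift along the world's x, y, z in cm, a list of three; "turn": the turn, a rotation vector about the world's x, y, z in degrees, a list of three; "gripper": the closure, from 0 (fully open) to 1 (shut). A call has exactly 5 rows; each row is the pose to reach, as a shift and turn from the pose commanded when the call began; what a row does not reach only later rows make up. A row lasts 1/10 s, in which the tool goes at most 50 mm and 8.59 degrees, less where a joint would pass 70% of its speed; a pose out of reach is approached as far as the arm can. A call with a gripper value outside its range is refused whole. The fingers move at their own pace and stop on an object; FORCE is the grip in N (left out, the last holds). Time passes only in rows, so rows that repeat a pose let the fingers close, or fill a call up. It gives the time, the measured TCP pose, the force, the opening and the grip force at its end, in the units of the state.
- bot.observe(): the state, without advancing time (a new reading comes with each control period).
- bot.grab_frame(name): name is "scene" or "side" or "wrist"; returns a dict with "pixels" (384x512x3 uint8, red, green, blue), "fx", "fy", "cx", "cy" (pixels), "dist" ([k1, k2, p1, p2, k3] as OpenCV has them; the pictures are not rectified), "extrinsics" (4x4, takes a point from world to camera coordinates). Camera axes: x right, y down, z forward; pixel columns grow to the right and rows downward; lengths in m; the calibration is good to about 2 mm. A picture is of the moment at which its call begins. There is no depth.
- bot.job_done(): hands the job in; it is judged then, once.
The state is a dict: "clock": time; "qpos": joint angles; "qd": joint speeds; "joint_efforts": joint torques, N m; "position": TCP position; "tool_rot": TCP orientation; "force": force on the tool from outside, world axes, zero at the start; "moment": the same for the moment, N m; "grip_width": finger opening in m; "finger_force": force on a finger pad.
Only numpy, scipy, OpenCV 4.12 (cv2) and the standard library are available. Lean on these libraries where they do the work, as an engineer would, in place of code of your own. Each camera call takes 0.05 s, during which the arm holds its last target. There are 200 camera calls.

## Working session

There is one attempt and no reset: what is moved stays moved. The work goes in short steps, Python scripts to look and compute and a shell command to move; the robot and the scene stay as the last step left them, time stands still between calls to the robot, and variables do not carry over. Pictures are saved under pics/ and viewed, at most 14 in all, crops included, and the job is handed in when it is done.

```bash
mkdir -p pics; ls
python3 - <<'E'
from workcell import bot
import cv2,numpy as np,pickle
d={}
for n in ["scene","side","wrist"]:
    f=bot.grab_frame(n); d[n]=f
    cv2.imwrite(f"pics/{n}0.png",cv2.resize(f["pixels"][:,:,::-1],(800,600),interpolation=cv2.INTER_CUBIC))
    E=np.array(f["extrinsics"]);print(n,f["fx"],f["cx"],f["cy"],f["dist"],(-E[:3,:3].T@E[:3,3]).round(3),E[2,:3].round(2))
pickle.dump(d,open("f0.pkl","wb"))
s=bot.observe();print(s)
E
```

```text
pics
scene 367.68275272288247 254.455324616069 190.73046702508026 [-0.08174839  0.          0.          0.          0.        ] [ 0.276 -0.529  0.566] [ 0.37  0.69 -0.62]
side 399.51941290671624 249.87920487296054 184.3119099442556 [-0.03595913  0.          0.          0.          0.        ] [ 0.38  -0.776  0.472] [ 0.2   0.88 -0.44]
wrist 305.7129074734978 252.30179753174045 188.3400057639443 [-0.06223363  0.          0.          0.          0.        ] [ 0.241 -0.582  0.374] [-0.3  -0.08 -0.95]
{'clock': 0.15, 'qpos': array([ 1.23779643,  0.52182706, -0.03635832,  1.5998339 ,  0.02120866,
        1.02109674, -0.11279021]), 'qd': array([-0.00102641, -0.00428097,  0.00085495, -0.00231969, -0.00131621,
        0.0020474 , -0.00068955]), 'joint_efforts': array([ 2.21813578e-03, -9.27397370e+01,  1.98106460e+00, -3.70059586e+01,
        1.80749805e-02,  6.29570161e-03,  5.09547476e-06]), 'position': array([ 0.16229015, -0.60330906,  0.21070425]), 'tool_rot': array([-3.14081390e+00,  4.28018776e-05,  2.62827922e-01]), 'force': array([-0.57893459, -0.44110711,  0.59101777]), 'moment': array([-0.00821962, -0.00725826,  0.04429726]), 'finger_force': 0.0, 'grip_width': 0.08562848793487965}
```

View pics/scene0.png

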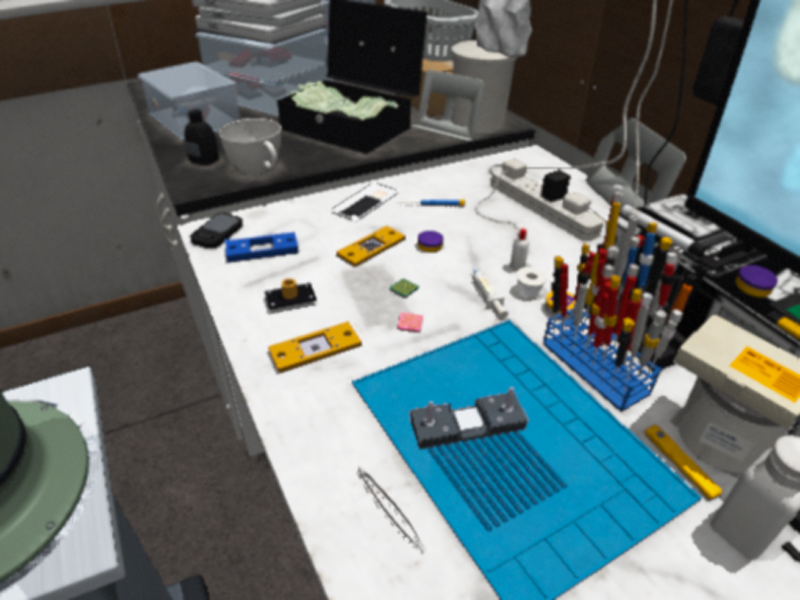

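View pics/side0.png

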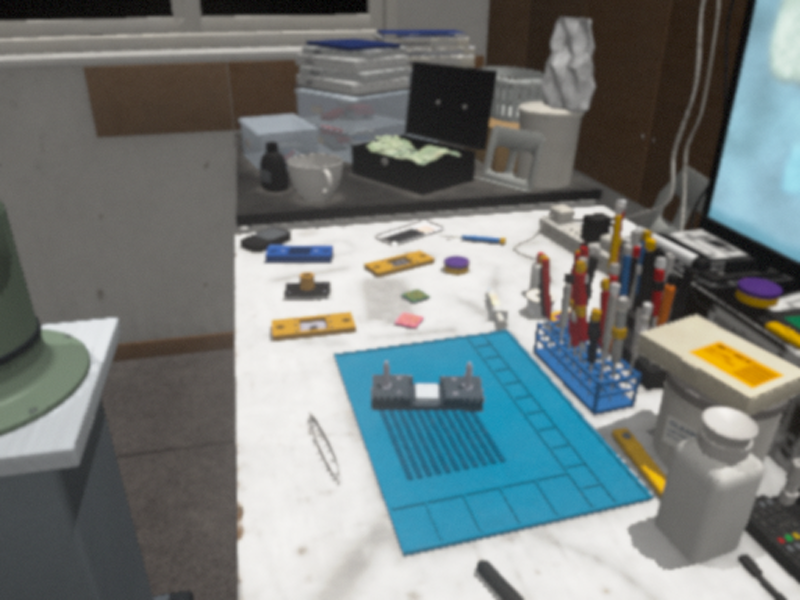

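The scene picture (800x600) shows: jig (470,415) on the mat, green chip (404,288), pink lookalike (410,323), blue ball frame (262,246), black lid with brass neck (291,295), tweezers (390,510), tin (430,241), syringe (490,295). There are two stencils, at (315,347) and (371,245), so I'll crop both and measure.

```bash
cat > h.py <<'E'
import numpy as np,cv2
from workcell import bot
def ray(f,uv):
    K=np.array([[f["fx"],0,f["cx"]],[0,f["fy"],f["cy"]],[0,0,1]]);E=np.array(f["extrinsics"])
    p=cv2.undistortPoints(np.array(uv,float).reshape(-1,1,2),K,np.array(f["dist"])).reshape(-1,2)
    d=np.c_[p,np.ones(len(p))]@E[:3,:3]
    return -E[:3,:3].T@E[:3,3],d
def plane(f,uv,z):
    c,d=ray(f,uv); return (c+d*((z-c[2])/d[:,2])[:,None])
def blobs(f,lo,hi,amin=30,roi=None):
    m=cv2.inRange(cv2.cvtColor(f["pixels"],cv2.COLOR_RGB2HSV),lo,hi)
    if roi:
        r=np.zeros_like(m);r[roi[1]:roi[3],roi[0]:roi[2]]=1;m=m*r
    cs,_=cv2.findContours(m,cv2.RETR_EXTERNAL,cv2.CHAIN_APPROX_NONE)
    return sorted([c for c in cs if cv2.contourArea(c)>amin],key=cv2.contourArea,reverse=True)
def rect(f,c,z):
    P=plane(f,c.reshape(-1,2),z)[:,:2]
    (x,y),(w,h),a=cv2.minAreaRect((P*1000).astype(np.float32))
    if w<h: w,h,a=h,w,a+90
    return np.round([x/1000,y/1000,w,h,(a+90)%180-90],4)
E
python3 - <<'E'
import pickle
from h import *
d=pickle.load(open("f0.pkl","rb"))
p=d["scene"]["pixels"][:,:,::-1]
a=cv2.resize(p[200:245,165:240],(750,450),interpolation=cv2.INTER_CUBIC)[:,:400*2][:, :375*2]
b=cv2.resize(p[140:175,205:270],(650,350),interpolation=cv2.INTER_CUBIC)
im=np.zeros((600,800,3),np.uint8);im[:300,:500]=cv2.resize(a,(500,300));im[310:579,:500]=cv2.resize(b,(500,269))
cv2.imwrite("pics/crop.png",im)
R={"blue":((100,120,60),(125,255,255),.016,(130,140,200,175)),"gold":((12,120,100),(32,255,255),.01,(150,130,290,250)),
"green":((35,60,50),(75,255,255),.006,(240,170,280,200)),"pink":((165,60,100),(180,255,255),.006,(240,190,290,220)),
"mat":((90,150,80),(105,255,255),.0,None)}
for n in R:
  for k in ["scene","side"]:
    lo,hi,z,roi=R[n]
    for c in blobs(d[k],lo,hi,20,roi if k=="scene" else (140,150,310,240) if n!="mat" else None)[:3]: print(n,k,c.reshape(-1,2).mean(0).round(),rect(d[k],c,z),rect(d[k],c,0)[:2])
E
```

```text
blue scene [166. 157.] [  0.4508   0.3198 123.6523  72.2484 -17.8935] [0.4559 0.3445]
blue side [190. 161.] [  0.4501   0.3296 123.2603  53.9006 -12.8254] [0.4526 0.3685]
gold scene [201. 222.] [4.485000e-01 4.780000e-02 1.247258e+02 5.537940e+01 1.251000e-01] [0.4516 0.0582]
gold scene [237. 157.] [  0.6305   0.2474 129.9804  55.1587  18.7773] [0.6369 0.2614]
gold scene [184. 182.] [  0.4631   0.2011  21.2393  20.8279 -26.2501] [0.4665 0.2142]
gold side [200. 208.] [ 4.460000e-01  4.960000e-02  1.202703e+02  5.168660e+01 -2.220000e-01] [0.4475 0.0674]
gold side [255. 168.] [  0.6276   0.2493 122.8025  52.2511  18.4061] [0.633  0.2715]
green scene [258. 184.] [ 0.6265  0.1164 33.8468 31.9656 20.1166] [0.6303 0.1233]
pink scene [263. 206.] [5.95400e-01 3.80000e-02 3.88790e+01 3.52031e+01 5.35606e+01] [0.5989 0.0441]
pink side [261. 206.] [ 5.90700e-01  3.26000e-02  3.88922e+01  2.94282e+01 -1.27464e+01] [0.5934 0.043 ]
mat scene [332. 294.] [ 6.110000e-01 -2.033000e-01  3.560816e+02  2.679939e+02 -8.774900e+01] [ 0.611  -0.2033]
mat scene [364. 226.] [ 0.7692 -0.1232 77.552  38.0456 78.5388] [ 0.7692 -0.1232]
mat side [305. 284.] [ 6.074000e-01 -1.997000e-01  3.544366e+02  2.655093e+02 -8.747980e+01] [ 0.6074 -0.1997]
mat side [373. 240.] [  0.7843  -0.1517 146.1416  59.433  -84.7305] [ 0.7843 -0.1517]
```

View pics/crop.png

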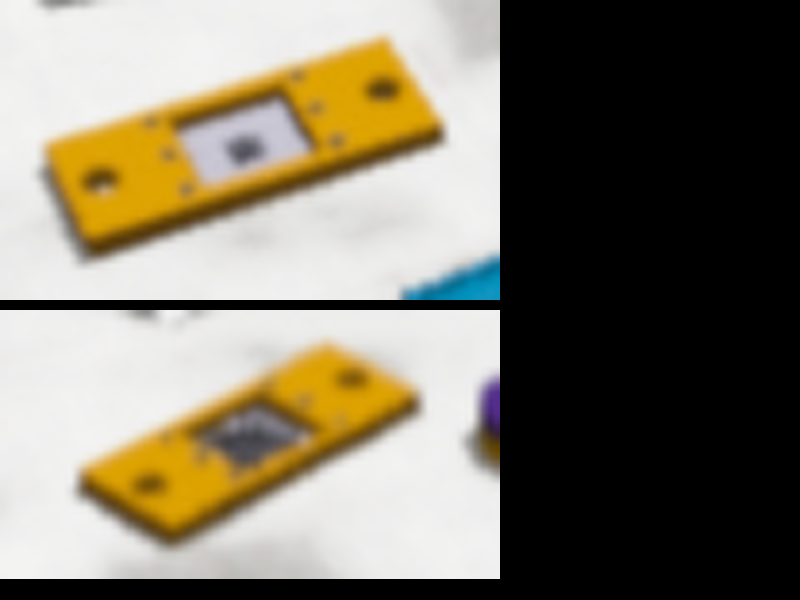

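Top crop, scene (315,347): a small 4x4 field, so this is stencil_small. Bottom crop, scene (371,245): the dark field fills the window, so this is stencil_wide, the one I need, at about (0.630, 0.248). Next I'll locate the jig and lid roughly, then look with the wrist camera.

Run:
```python
import pickle
from h import *
d=pickle.load(open("f0.pkl","rb"))
s=.64
f=d["scene"];g=d["side"]
print("jig ped",plane(f,[[469*s,419*s]],.018),plane(g,[[427*s,391*s]],.018))
print("pins",plane(f,[[432*s,408*s],[512*s,392*s]],.058),plane(g,[[386*s,362*s],[470*s,362*s]],.058))
print("lid neck top",plane(f,[[290*s,281*s]],.037),plane(g,[[307*s,275*s]],.037))
for k in ["scene","side"]:
  for c in blobs(d[k],(0,0,0),(180,120,60),20,(165,178,205,200) if k=="scene" else (180,178,215,195))[:2]: print("lid",c.reshape(-1,2).mean(0),rect(d[k],c,.013))
```

```text
jig ped [[ 0.56754556 -0.16769763  0.018     ]] [[ 0.56505702 -0.1640423   0.018     ]]
pins [[ 0.51690665 -0.16111693  0.058     ]
 [ 0.61422047 -0.18261797  0.058     ]] [[ 0.51646609 -0.14908     0.058     ]
 [ 0.61608544 -0.17168577  0.058     ]]
lid neck top [[0.45769187 0.17107951 0.037     ]] [[0.45231518 0.16997121 0.037     ]]
lid [185.65432099 190.40740741] [ 0.4525  0.1656 71.5911 43.9052 -7.9862]
```

```bash
python3 -m crank '{"travel":[[4,5,3],[7,8,6],[10,12,9],[13,16,9],[16,20,9]],"turn":[[0,0,0],[0,0,0],[0,0,0],[0,0,0],[0,0,0]],"gripper":[0,0,0,0,0]}' 30
```

```text
clock: 0.65
position: [0.3069, -0.4241, 0.3003]
tool_rot: [3.14, -0.001, 0.262]
force: [1.6, -1.3, 0.3]
grip_width: 0.0855
finger_force: 0.0
```

```bash
python3 -m crank '{"travel":[[3,3,0],[6,6,0],[9,9,0],[12,12,0],[15,15,0]],"turn":[[0,0,-6],[0,0,-12],[0,0,-18],[0,0,-24],[0,0,-27]],"gripper":[0,0,0,0,0]}'; python3 -m crank '{"travel":[[3,3,0],[6,6,0],[7,8,0],[7,8,0],[7,8,0]],"turn":[[0,0,0],[0,0,0],[0,0,0],[0,0,0],[0,0,0]],"gripper":[0,0,0,0,0]}'
python3 - <<'E'
from h import *
import pickle
f=bot.grab_frame("wrist");pickle.dump(f,open("fj.pkl","wb"))
cv2.imwrite("pics/wj.png",cv2.resize(f["pixels"][:,:,::-1],(800,600)))
E
```

```text
clock: 1.15
position: [0.4568, -0.2739, 0.2991]
tool_rot: [3.142, 0.0, -0.213]
force: [0.9, -1.5, 0.4]
grip_width: 0.0855
finger_force: 0.0
clock: 1.65
position: [0.5257, -0.1954, 0.2988]
tool_rot: [3.141, 0.001, -0.208]
force: [-0.6, 0.0, -1.0]
grip_width: 0.0855
finger_force: 0.0
```

View pics/wj.png

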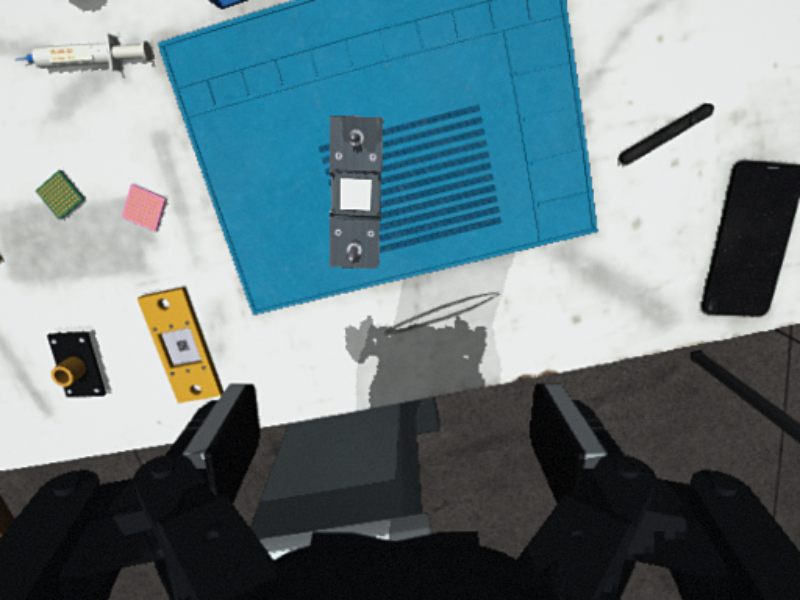

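The wrist view shows the jig with its pins at (356,138) and (354,250) and the pedestal at (355,195). Also visible are the chip (60,194), pink lookalike (144,207), small stencil (182,345), lid (76,363) and tweezers (440,312).

Run:
```python
import pickle
from h import *
f=pickle.load(open("fj.pkl","rb"))
print("ped");[print(c.reshape(-1,2).mean(0),rect(f,c,.018)) for c in blobs(f,(0,0,190),(180,60,255),30,(205,108,255,142))]
for c in blobs(f,(0,0,20),(180,110,105),300,(200,65,255,180)):
    print("jig",cv2.boundingRect(c),rect(f,c,.025),rect(f,c,.020))
for n,lo,hi,z,roi in [("chip",(20,60,20),(85,255,255),.006,(15,100,62,148)),("lid",(0,0,0),(180,255,70),.013,(25,205,72,258)),("small",(12,120,100),(32,255,255),.01,(80,175,145,262))]:
    for c in blobs(f,lo,hi,50,roi): print(n,rect(f,c,z))
s=.64
print("pins@50mm",plane(f,[[356*s,138*s],[354*s,250*s]],.055))
```

```text
ped
[227.2  123.84] [  0.5647  -0.1658  27.5585  27.4622 -15.8111]
jig (211, 74, 34, 98) [  0.5643  -0.1663 136.2934  46.0721 -14.141 ] [  0.5638  -0.1658 137.8506  46.5985 -14.141 ]
chip [  0.6259   0.1185  36.0011  34.8609 -68.4207]
lid [ 0.453   0.1704 75.3228 47.5766 -7.8764]
small [ 4.488000e-01  5.260000e-02  1.250577e+02  5.033120e+01 -1.580000e-01]
pins@50mm [[ 0.61185595 -0.1807094   0.055     ]
 [ 0.5210348  -0.15759065  0.055     ]]
```

```bash
python3 -m crank '{"travel":[[1.5,4.5,0],[3,9,0],[4.5,13.5,-2],[6,18,-5],[7.5,22.5,-8]],"turn":[[0,0,-8],[0,0,-16],[0,0,-24],[0,0,-32],[0,0,-40]],"gripper":[0,0,0,0,0]}'; python3 -m crank '{"travel":[[1.5,4.5,-2],[2.5,8.9,-5],[2.5,8.9,-5],[2.5,8.9,-5],[2.5,8.9,-5]],"turn":[[0,0,-8],[0,0,-16.5],[0,0,-16.5],[0,0,-16.5],[0,0,-16.5]],"gripper":[0.2,0.2,0.2,0.2,0.2]}'
python3 - <<'E'
from h import *
import pickle
s=bot.observe();print(s["position"],s["tool_rot"],s["qpos"].round(2),s["grip_width"])
f=bot.grab_frame("wrist");pickle.dump(f,open("fc.pkl","wb"))
cv2.imwrite("pics/wc.png",f["pixels"][:,:,::-1])
for c in blobs(f,(20,60,20),(85,255,255),200): print(cv2.boundingRect(c),rect(f,c,.006))
E
```

```text
clock: 2.2
position: [0.5866, -0.0084, 0.2422]
tool_rot: [3.14, 0.009, -0.83]
force: [-0.3, -0.0, -0.7]
grip_width: 0.0852
finger_force: 0.0
clock: 2.7
position: [0.6119, 0.0797, 0.1928]
tool_rot: [3.139, 0.006, -1.114]
force: [-0.2, 0.9, -0.5]
grip_width: 0.0684
finger_force: 0.0
[0.61189496 0.07973337 0.1928355 ] [ 3.13937511  0.00568761 -1.11402833] [-0.66  0.63  0.69  1.66 -0.46  1.02 -2.51] 0.06841779548645897
(329, 160, 105, 75) [ 4.47700e-01  5.36000e-02  1.29684e+02  5.13262e+01 -1.13400e-01]
(182, 250, 49, 41) [ 0.601   0.2442 61.3296 56.2994 18.5128]
(213, 168, 31, 30) [  0.6262   0.1187  35.3979  35.0742 -68.5337]
(135, 244, 26, 32) [ 0.6874  0.2625 56.3927 24.5318 76.5653]
```

View pics/wc.png

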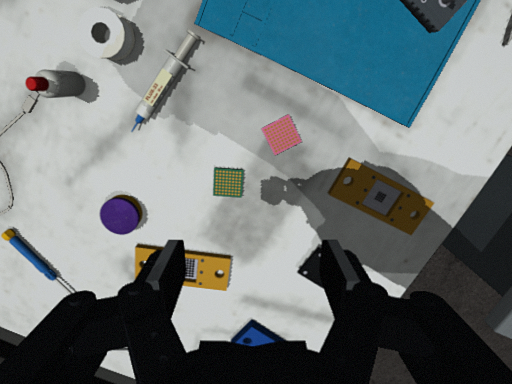

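The wrist view shows the chip at (229,182) and the pink lookalike at (281,133). Joint 7 is at its limit, so I'll grip the chip at yaw +21.6° instead. The pink one stays laterally clear of the fingers.

```bash
python3 -m crank '{"travel":[[0.5,1,-1],[1,2,-3],[1.4,3,-5],[1.4,3.9,-7],[1.4,3.9,-9]],"turn":[[0,0,8.5],[0,0,17],[0,0,25.5],[0,0,34],[0,0,42.5]],"gripper":[0.2,0.2,0.2,0.2,0.2]}'; python3 -m crank '{"travel":[[0,0,0],[0,0,-1],[0,0,-2],[0,0,-3],[0,0,-3]],"turn":[[0,0,8.5],[0,0,17],[0,0,25.5],[0,0,34],[0,0,43]],"gripper":[0.2,0.2,0.2,0.2,0.2]}'; python3 -m crank '{"travel":[[0,0,0],[0,0,0],[0,0,0],[0,0,0],[0,0,0]],"turn":[[0,0,0],[0,0,0],[0,0,0],[0,0,0],[0,0,0]],"gripper":[0.2,0.2,0.2,0.2,0.2]}'
python3 - <<'E'
from h import *
s=bot.observe();print(s["position"],np.degrees(s["tool_rot"]),s["qpos"].round(2),s["grip_width"])
f=bot.grab_frame("wrist")
for c in blobs(f,(20,60,20),(85,255,255),200): print(cv2.boundingRect(c),rect(f,c,.006))
E
```

```text
clock: 3.25
position: [0.626, 0.1167, 0.1034]
tool_rot: [3.141, 0.007, -0.365]
force: [0.1, 0.2, 0.4]
grip_width: 0.0678
finger_force: 0.0
clock: 3.75
position: [0.6255, 0.115, 0.0732]
tool_rot: [3.14, 0.008, 0.377]
force: [-1.2, -0.1, 0.2]
grip_width: 0.0682
finger_force: 0.0
clock: 4.25
position: [0.6258, 0.1172, 0.074]
tool_rot: [3.14, 0.007, 0.371]
force: [0.2, 0.1, -0.4]
grip_width: 0.0679
finger_force: 0.0
[0.62582578 0.11719817 0.07395168] [179.8919864    0.38027832  21.26570924] [-0.42  0.72  0.21  1.67 -0.2   0.78 -1.32] 0.06790689034308785
(43, 38, 87, 169) [  0.6302   0.2534 126.8508  55.4674  18.4286]
(229, 172, 44, 42) [ 0.6262  0.1186 34.845  34.6873 21.2754]
(234, 313, 63, 33) [ 4.95400e-01  5.14000e-02  5.41776e+01  3.85607e+01 -8.97909e+01]
```

```bash
python3 -m crank '{"travel":[[0.04,0.14,-2.5],[0.04,0.14,-5],[0.04,0.14,-6.6],[0.04,0.14,-7.1],[0.04,0.14,-7.1]],"turn":[[0,-0.4,0],[0,-0.4,0],[0,-0.4,0],[0,-0.4,0],[0,-0.4,0]],"gripper":[0.2,0.2,0.2,0.2,0.2]}' 30; python3 -m crank '{"travel":[[0,0,0],[0,0,0],[0,0,0],[0,0,0],[0,0,0]],"turn":[[0,0,0],[0,0,0],[0,0,0],[0,0,0],[0,0,0]],"gripper":[0.8,0.8,0.8,0.8,0.8]}' 30;  python3 -m crank '{"travel":[[0,0,0],[0,0,0],[0,0,1],[0,0,3],[0,0,6]],"turn":[[0,0,0],[0,0,0],[0,0,0],[0,0,0],[0,0,0]],"gripper":[0.8,0.8,0.8,0.8,0.8]}'
```

```text
clock: 4.8
position: [0.626, 0.1184, 0.0025]
tool_rot: [3.137, 0.001, 0.372]
force: [0.0, -0.1, -0.0]
grip_width: 0.0683
finger_force: 0.0
clock: 5.3
position: [0.6263, 0.1186, 0.0031]
tool_rot: [3.137, -0.0, 0.372]
force: [0.8, -0.5, 1.2]
grip_width: 0.0171
finger_force: 0.0
clock: 5.8
position: [0.6254, 0.1183, 0.063]
tool_rot: [3.137, 0.002, 0.372]
force: [-0.1, -0.2, 1.2]
grip_width: 0.0169
finger_force: 0.0
```

The fingers closed over the top of the chip because the tips sit farther back at this width. I'll reopen, check that it hasn't moved, and go about 6 mm deeper.

```bash
python3 -m crank '{"travel":[[0,0,0],[0,0,0],[0,0,0],[0,0,0],[0,0,0]],"turn":[[0,0,0],[0,0,0],[0,0,0],[0,0,0],[0,0,0]],"gripper":[0.3,0.3,0.3,0.3,0.3]}'
python3 - <<'E'
from h import *
s=bot.observe();print(s["position"],s["grip_width"])
f=bot.grab_frame("wrist")
cv2.imwrite("pics/wc2.png",f["pixels"][:,:,::-1])
for c in blobs(f,(20,60,20),(85,255,255),200): print(cv2.boundingRect(c),rect(f,c,.006))
E
```

```text
clock: 6.3
position: [0.6259, 0.1184, 0.0623]
tool_rot: [3.137, 0.001, 0.372]
force: [-0.6, -0.1, 0.1]
grip_width: 0.0597
finger_force: 0.0
[0.62587392 0.11840169 0.06225312] 0.059731312355792925
(34, 37, 91, 177) [  0.6301   0.2534 127.0321  55.5496  18.4775]
(229, 177, 47, 44) [ 0.6263  0.1182 35.2486 35.0784 21.7267]
(239, 324, 47, 22) [ 5.02800e-01  5.93000e-02  3.96976e+01  2.45408e+01 -8.69162e+01]
```

View pics/wc2.png

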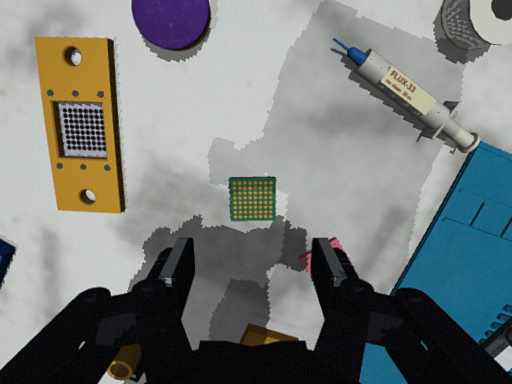

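The chip is at (252,198), unmoved. stencil_wide (80,125) clearly shows the full 8x8 field.

```bash
python3 -m crank '{"travel":[[0.03,0,-2.5],[0.03,0,-5],[0.03,0,-6.2],[0.03,0,-6.6],[0.03,0,-6.6]],"turn":[[0,0,0],[0,0,0],[0,0,0],[0,0,0],[0,0,0]],"gripper":[0.4,0.4,0.4,0.4,0.4]}' 30; python3 -m crank '{"travel":[[0,0,0],[0,0,0],[0,0,0],[0,0,0],[0,0,0]],"turn":[[0,0,0],[0,0,0],[0,0,0],[0,0,0],[0,0,0]],"gripper":[0.5,0.6,0.7,0.7,0.7]}' 30
```

```text
clock: 6.85
position: [0.6265, 0.1184, -0.0032]
tool_rot: [3.137, 0.001, 0.372]
force: [0.5, 0.1, -0.5]
grip_width: 0.0513
finger_force: 0.0
clock: 7.35
position: [0.6266, 0.1186, -0.003]
tool_rot: [3.137, 0.0, 0.372]
force: [-0.5, 0.1, 0.5]
grip_width: 0.0257
finger_force: 0.0
```

```bash
python3 -m crank '{"travel":[[0,0,0.5],[0,0,0.5],[0,0,0.5],[0,0,0.3],[0,0,0]],"turn":[[0,0,0],[0,0,0],[0,0,0],[0,0,0],[0,0,0]],"gripper":[0.5,0.5,0.5,0.5,0.5]}' 30; python3 -m crank '{"travel":[[0,0,-0.1],[0,0,-0.2],[0,0,-0.2],[0,0,-0.3],[0,0,-0.3]],"turn":[[0,0,0],[0,0,0],[0,0,0],[0,0,0],[0,0,0]],"gripper":[0.5,0.5,0.5,0.5,0.5]}';python3 - <<'E'
from h import *
for n in ["side","wrist"]:
    f=bot.grab_frame(n)
    cv2.imwrite(f"pics/{n}3.png",f["pixels"][:,:,::-1] if n=="wrist" else cv2.resize(f["pixels"][150:240,200:320,::-1],(800,600),interpolation=cv2.INTER_CUBIC))
E
```

```text
clock: 7.85
position: [0.6265, 0.1186, -0.0033]
tool_rot: [3.137, 0.0, 0.372]
force: [0.4, -0.3, -0.4]
grip_width: 0.0428
finger_force: 0.0
clock: 8.35
position: [0.6264, 0.1185, -0.0063]
tool_rot: [3.137, 0.0, 0.372]
force: [0.1, -0.3, -0.4]
grip_width: 0.0431
finger_force: 0.0
```

View pics/wrist3.png

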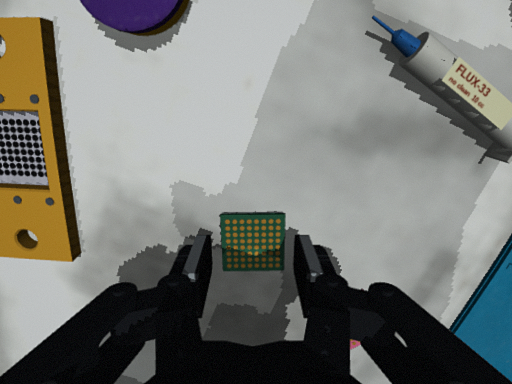

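The chip (252,240) lies between the fingers at (205,240) and (300,240), and the tips are still above it. I'll lower more, watching the force.

```bash
python3 -m crank '{"travel":[[0,0,-0.1],[0,0,-0.2],[0,0,-0.3],[0,0,-0.3],[0,0,-0.3]],"turn":[[0,0,0],[0,0,0],[0,0,0],[0,0,0],[0,0,0]],"gripper":[0.5,0.5,0.5,0.5,0.5]}'; python3 -m crank '{"travel":[[0,0,0],[0,0,0],[0,0,0],[0,0,0],[0,0,0]],"turn":[[0,0,0],[0,0,0],[0,0,0],[0,0,0],[0,0,0]],"gripper":[0.55,0.6,0.65,0.65,0.65]}'
```

```text
clock: 8.95
position: [0.6265, 0.1185, -0.0092]
tool_rot: [3.137, 0.0, 0.372]
force: [0.3, -0.7, -0.3]
grip_width: 0.0427
finger_force: 0.0
clock: 9.45
position: [0.6265, 0.1185, -0.0092]
tool_rot: [3.137, 0.0, 0.372]
force: [0.3, 0.2, -0.1]
grip_width: 0.0297
finger_force: 0.0
```

Run:
```python
from h import *
f=bot.grab_frame("side")
cv2.imwrite(f"pics/side4.png",cv2.resize(f["pixels"][130:220,200:320,::-1],(800,600),interpolation=cv2.INTER_CUBIC))
f=bot.grab_frame("wrist")
cv2.imwrite(f"pics/w4.png",cv2.resize(f["pixels"][190:300,180:330,::-1],(800,587),interpolation=cv2.INTER_CUBIC))
```

```text
(no output)
```

View pics/side4.png

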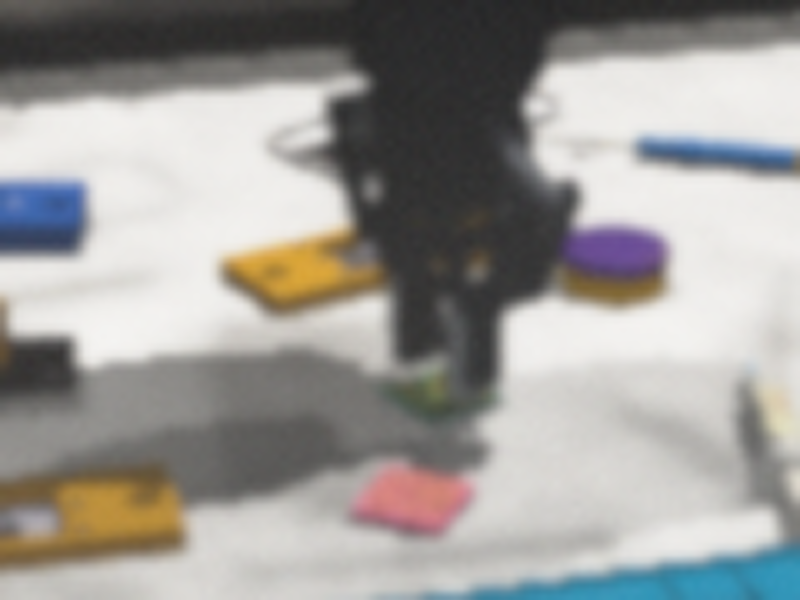

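View pics/w4.png

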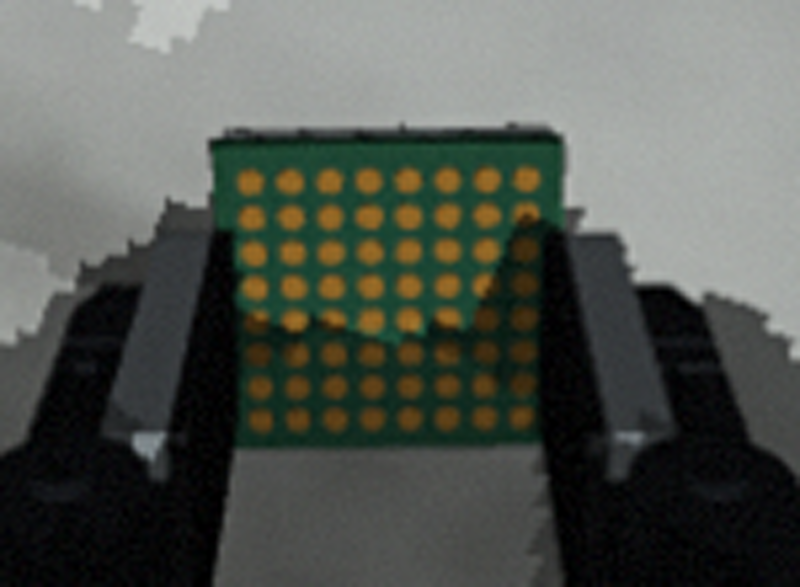

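The side view shows the tips still visibly above the chip, so I'll open and keep lowering until contact.

```bash
python3 -m crank '{"travel":[[0,0,0],[0,0,0],[0,0,0],[0,0,-0.1],[0,0,-0.2]],"turn":[[0,0,0],[0,0,0],[0,0,0],[0,0,0],[0,0,0]],"gripper":[0.48,0.48,0.48,0.48,0.48]}'; for i in 1 2; do python3 -m crank '{"travel":[[0,0,-0.05],[0,0,-0.1],[0,0,-0.15],[0,0,-0.2],[0,0,-0.2]],"turn":[[0,0,0],[0,0,0],[0,0,0],[0,0,0],[0,0,0]],"gripper":[0.48,0.48,0.48,0.48,0.48]}'|grep -v rot; done
```

```text
clock: 10.05
position: [0.6265, 0.1185, -0.0112]
tool_rot: [3.137, 0.0, 0.372]
force: [-0.3, -0.1, -0.4]
grip_width: 0.0444
finger_force: 0.0
clock: 10.55
position: [0.6264, 0.1185, -0.0132]
force: [-0.5, 0.4, -0.4]
grip_width: 0.0445
finger_force: 0.0
clock: 11.05
position: [0.6264, 0.1185, -0.0153]
force: [0.7, -0.3, -0.3]
grip_width: 0.0448
finger_force: 0.0
```

```bash
python3 -m crank '{"travel":[[0,0,0],[0,0,0],[0,0,0],[0,0,0],[0,0,0]],"turn":[[0,0,0],[0,0,0],[0,0,0],[0,0,0],[0,0,0]],"gripper":[0.53,0.58,0.65,0.65,0.65]}'
```

```text
clock: 11.55
position: [0.6268, 0.1186, -0.0146]
tool_rot: [3.137, -0.0, 0.372]
force: [-1.5, -0.3, 7.5]
grip_width: 0.0298
finger_force: 4.2
```

Contact at last: at this width the tips are about 20 mm behind the reported TCP. I'll raise, open, and go down to −0.0195.

```bash
python3 -m crank '{"travel":[[0,0,0.4],[0,0,0.4],[0,0,0.4],[0,0,0.4],[0,0,0.2]],"turn":[[0,0,0],[0,0,0],[0,0,0],[0,0,0],[0,0,0]],"gripper":[0.65,0.5,0.46,0.46,0.46]}'|grep -v rot; python3 -m crank '{"travel":[[0,0,-0.2],[0,0,-0.4],[0,0,-0.5],[0,0,-0.6],[0,0,-0.6]],"turn":[[0,0,0],[0,0,0],[0,0,0],[0,0,0],[0,0,0]],"gripper":[0.46,0.46,0.46,0.46,0.46]}'|grep -v rot;  python3 -m crank '{"travel":[[0,0,0],[0,0,0],[0,0,0],[0,0,0],[0,0,0]],"turn":[[0,0,0],[0,0,0],[0,0,0],[0,0,0],[0,0,0]],"gripper":[0.5,0.54,0.57,0.6,0.6]}'
```

```text
clock: 12.05
position: [0.6265, 0.1185, -0.0132]
force: [-0.3, -0.1, -0.5]
grip_width: 0.046
finger_force: 0.0
clock: 12.55
position: [0.6264, 0.1185, -0.0193]
force: [0.3, 0.9, 0.3]
grip_width: 0.0462
finger_force: 0.0
clock: 13.05
position: [0.6265, 0.1186, -0.019]
tool_rot: [3.137, 0.0, 0.372]
force: [-0.9, 0.4, 3.2]
grip_width: 0.0343
finger_force: 12.0
```

Chip gripped (34.3 mm). Lift and carry to the jig.

```bash
python3 -m crank '{"travel":[[0,0,0],[0,0,0],[0,0,1],[0,0,4],[0,0,9]],"turn":[[0,0,0],[0,0,0],[0,0,0],[0,0,0],[0,0,0]],"gripper":[0.8,0.8,0.8,0.8,0.8]}' 40|grep -v rot; python3 -m crank '{"travel":[[-1,-4.5,0],[-2,-9,0],[-3,-13.5,0],[-4,-18,0],[-5,-22.5,0]],"turn":[[0,0,-7],[0,0,-14],[0,0,-21],[0,0,-28],[0,0,-35.4]],"gripper":[0.8,0.8,0.8,0.8,0.8]}';  python3 -m crank '{"travel":[[-1,-3,0],[-1.2,-5.95,0],[-1.2,-5.95,0],[-1.2,-5.95,0],[-1.2,-5.95,0]],"turn":[[0,0,0],[0,0,0],[0,0,0],[0,0,0],[0,0,0]],"gripper":[0.8,0.8,0.8,0.8,0.8]}'
python3 - <<'E'
from h import *
f=bot.grab_frame("wrist");s=bot.observe();print(s["position"],np.degrees(s["tool_rot"]))
for c in blobs(f,(30,60,20),(85,255,255),100): print("chip",cv2.boundingRect(c),rect(f,c,s["position"][2]+.019+.006))
for c in blobs(f,(0,0,20),(180,110,105),300): print("jig",cv2.boundingRect(c),rect(f,c,.025))
cv2.imwrite("pics/w5.png",f["pixels"][:,:,::-1])
E
```

```text
clock: 13.55
position: [0.6247, 0.1181, 0.07]
force: [0.7, 0.5, -0.1]
grip_width: 0.0331
finger_force: 40.0
clock: 14.05
position: [0.576, -0.1081, 0.0716]
tool_rot: [3.138, -0.0, -0.251]
force: [0.7, -0.2, 0.4]
grip_width: 0.0331
finger_force: 40.0
clock: 14.55
position: [0.5648, -0.1649, 0.071]
tool_rot: [3.138, 0.0, -0.245]
force: [-0.3, 0.7, -0.7]
grip_width: 0.0329
finger_force: 40.0
[ 0.56478047 -0.16480004  0.07096617] [ 1.79786801e+02  1.70258505e-02 -1.39975146e+01]
chip (218, 223, 70, 61) [  0.5646  -0.1642  35.3358  34.7722 -14.0371]
jig (218, 108, 72, 116) [  0.5908  -0.1707  84.4717  50.3237 -14.6838]
jig (26, 234, 191, 150) [ 4.656000e-01 -3.450000e-02  2.420823e+02  9.276500e+01 -6.783930e+01]
jig (288, 234, 181, 150) [  0.4261  -0.2488 241.7366  76.9012  46.7417]
jig (473, 345, 39, 39) [ 0.3372 -0.3518 60.8305 37.8836  5.4138]
jig (206, 289, 93, 58) [ 0.4608 -0.1371 81.0132 56.236  84.8224]
```

View pics/w5.png

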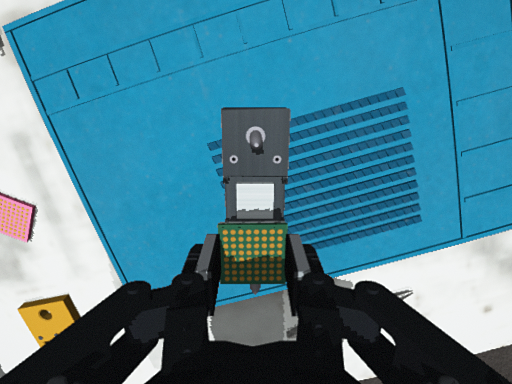

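The chip is at (253,252), level in the fingers. The jig's far pin is at (256,135) and the pedestal at (254,197), aligned. Lower it.

```bash
python3 -m crank '{"travel":[[0,-0.15,-1.5],[0,-0.15,-3],[0,-0.15,-4.5],[0,-0.15,-5.2],[0,-0.15,-5.6]],"turn":[[0,0,0],[0,0,0],[0,0,0],[0,0,0],[0,0,0]],"gripper":[0.8,0.8,0.8,0.8,0.8]}'; python3 -m crank '{"travel":[[0,0,-0.4],[0,0,-0.8],[0,0,-1.2],[0,0,-1.5],[0,0,-1.5]],"turn":[[0,0,0],[0,0,0],[0,0,0],[0,0,0],[0,0,0]],"gripper":[0.8,0.8,0.8,0.8,0.8]}'
```

```text
clock: 15.1
position: [0.5639, -0.1674, 0.0135]
tool_rot: [3.137, 0.002, -0.246]
force: [-0.3, 0.8, 0.1]
grip_width: 0.033
finger_force: 40.0
clock: 15.6
position: [0.5647, -0.1675, 0.0007]
tool_rot: [3.138, -0.0, -0.246]
force: [-4.1, 1.9, 15.4]
grip_width: 0.033
finger_force: 41.6
```

```bash
python3 -m crank '{"travel":[[0,0,0],[0,0,0],[0,0,0],[0,0,0],[0,0,0]],"turn":[[0,0,0],[0,0,0],[0,0,0],[0,0,0],[0,0,0]],"gripper":[0.55,0.48,0.45,0.45,0.45]}' 20; python3 -m crank '{"travel":[[0,0,1],[0,0,3],[0,0,6],[0,0,10],[0,0,14]],"turn":[[0,0,0],[0,0,0],[0,0,0],[0,0,0],[0,0,0]],"gripper":[0.45,0.45,0.45,0.3,0]}'; python3 -m crank '{"travel":[[-1.5,0,0],[-3,0,0],[-4,0,0],[-4,0,0],[-4,0,0]],"turn":[[0,0,0],[0,0,0],[0,0,0],[0,0,0],[0,0,0]],"gripper":[0,0,0,0,0]}'
python3 - <<'E'
from h import *
f=bot.grab_frame("wrist");s=bot.observe();print(s["position"],np.degrees(s["tool_rot"]))
for c in blobs(f,(30,60,20),(88,255,255),100): print("chip",cv2.boundingRect(c),rect(f,c,.024))
for c in blobs(f,(0,0,20),(180,110,105),300): print("jig",cv2.boundingRect(c),rect(f,c,.025))
cv2.imwrite("pics/w6.png",cv2.resize(f["pixels"][60:270,120:400,::-1],(800,600),interpolation=cv2.INTER_CUBIC))
E
```

```text
clock: 16.1
position: [0.5645, -0.1675, -0.0002]
tool_rot: [3.137, 0.0, -0.246]
force: [0.2, -0.6, -0.3]
grip_width: 0.0472
finger_force: 0.0
clock: 16.6
position: [0.5641, -0.1675, 0.1418]
tool_rot: [3.137, 0.001, -0.246]
force: [1.3, -0.0, 0.6]
grip_width: 0.0725
finger_force: 0.0
clock: 17.1
position: [0.525, -0.1675, 0.14]
tool_rot: [3.137, -0.0, -0.246]
force: [0.0, 0.5, -0.3]
grip_width: 0.085
finger_force: 0.0
[ 0.52510489 -0.16742834  0.13988621] [ 1.79757282e+02  8.52022698e-05 -1.40671794e+01]
chip (221, 119, 40, 39) [ 0.5639 -0.166  35.4118 34.9154 75.9156]
jig (214, 59, 54, 149) [  0.5643  -0.166  135.2842  46.3292 -14.2619]
jig (156, 273, 201, 86) [ 3.638000e-01 -1.302000e-01  2.317581e+02  1.208388e+02  7.624680e+01]
jig (343, 246, 169, 108) [  0.3461  -0.3541 283.9622  99.5287  50.8193]
jig (376, 308, 70, 76) [  0.2664  -0.3028 127.1741  80.9611  -9.6256]
jig (199, 219, 168, 46) [  0.4507  -0.1788 166.8458  51.8651  68.6674]
jig (68, 309, 60, 75) [ 3.655000e-01  8.040000e-02  1.179395e+02  8.071720e+01 -1.052010e+01]
jig (110, 245, 48, 57) [ 4.56500e-01 -1.47000e-02  8.44452e+01  3.04283e+01 -4.12870e+01]
jig (0, 271, 20, 52) [  0.4508   0.1414  75.8937  23.7595 -31.4216]
```

View pics/w6.png

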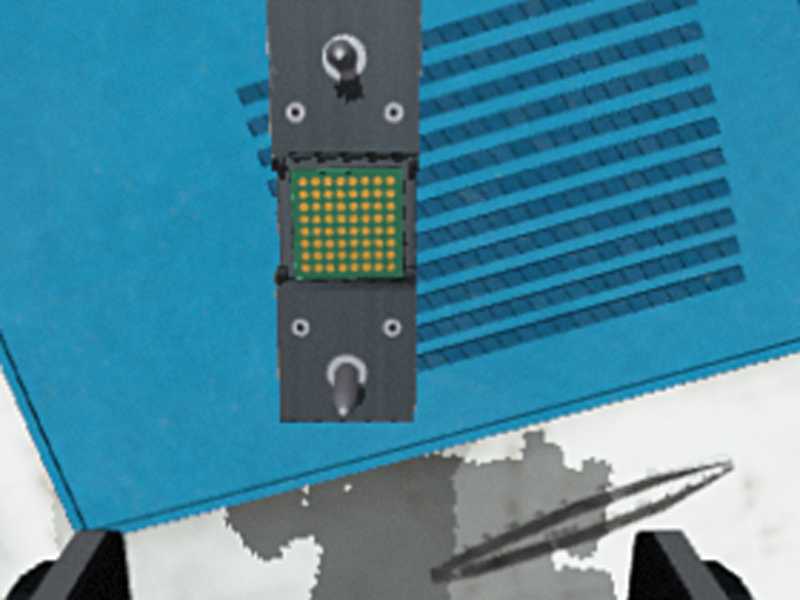

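The chip is seated centred and flat in the pocket: 35.4x34.9 mm at the expected height, 0.4 mm off centre. Next, stencil_wide.

```bash
python3 -m crank '{"travel":[[0.9,4.5,0],[1.8,9,0],[2.7,13.5,0],[3.6,18,0],[4.5,22.5,0]],"turn":[[0,0,6],[0,0,12],[0,0,18],[0,0,24],[0,0,30]],"gripper":[0,0,0,0,0]}' 30|grep posi; python3 -m crank '{"travel":[[0.9,4.5,0],[1.8,9,0],[2.7,13.5,-2],[3,17.7,-4],[3,17.7,-4]],"turn":[[0,0,2.6],[0,0,2.6],[0,0,2.6],[0,0,2.6],[0,0,2.6]],"gripper":[0.1,0.1,0.1,0.1,0.1]}'|grep posi; python3 -m crank '{"travel":[[0,0,0],[0,0,0],[0,0,0],[0,0,0],[0,0,0]],"turn":[[0,0,0],[0,0,0],[0,0,0],[0,0,0],[0,0,0]],"gripper":[0.1,0.1,0.1,0.1,0.1]}';python3 - <<'E'
from h import *
f=bot.grab_frame("wrist");s=bot.observe();print(s["position"],np.degrees(s["tool_rot"]),s["qpos"].round(2))
for c in blobs(f,(15,150,130),(32,255,255),600): print("st",cv2.boundingRect(c),rect(f,c,.010))
for n,lo,hi,z in [("blue",(106,120,60),(125,255,255),.016)]:
  for c in blobs(f,lo,hi,600): print(n,cv2.boundingRect(c),rect(f,c,z))
cv2.imwrite("pics/w7.png",f["pixels"][:,:,::-1])
E
```

```text
position: [0.5701, 0.0596, 0.1397]
position: [0.5974, 0.2416, 0.0963]
clock: 18.65
position: [0.5997, 0.234, 0.1002]
tool_rot: [3.137, -0.0, 0.322]
force: [-0.8, 0.5, 0.0]
grip_width: 0.0768
finger_force: 0.0
[0.59966624 0.23416798 0.10013415] [ 1.79763264e+02 -4.56890562e-03  1.84861676e+01] [-0.61  0.69  0.23  1.65 -0.19  0.82 -1.56]
st (211, 68, 63, 146) [  0.6312   0.2529 122.3527  49.5144  18.4433]
blue (80, 233, 70, 71) [  0.4712   0.333   91.5632  36.9792 -12.4885]
```

```bash
python3 -m crank '{"travel":[[1.5,0.9,-1],[3.15,1.87,-4],[3.15,1.87,-8],[3.15,1.87,-11],[3.15,1.87,-11.8]],"turn":[[0,0,0],[0,0,0],[0,0,0],[0,0,0],[0,0,0]],"gripper":[0.15,0.15,0.15,0.15,0.15]}' 40; python3 -m crank '{"travel":[[0,0,0],[0,0,0],[0,0,0],[0,0,0],[0,0,0]],"turn":[[0,0,0],[0,0,0],[0,0,0],[0,0,0],[0,0,0]],"gripper":[0.3,0.4,0.6,0.6,0.6]}'
```

```text
clock: 19.2
position: [0.6292, 0.2523, -0.0214]
tool_rot: [3.137, 0.005, 0.323]
force: [-1.2, -0.5, 0.2]
grip_width: 0.0728
finger_force: 0.0
clock: 19.7
position: [0.6321, 0.2535, -0.016]
tool_rot: [3.138, -0.002, 0.323]
force: [-1.5, -2.0, 8.9]
grip_width: 0.0481
finger_force: 41.4
```

```bash
python3 -m crank '{"travel":[[0,0,0.5],[0,0,2],[0,0,5],[0,0,9],[0,0,12]],"turn":[[0,0,0],[0,0,0],[0,0,0],[0,0,0],[0,0,0]],"gripper":[0.8,0.8,0.8,0.8,0.8]}' 60; python3 -m crank '{"travel":[[-0.7,-4.5,0],[-1.4,-9,0],[-2.1,-13.5,0],[-2.8,-18,0],[-3.5,-22.5,0]],"turn":[[0,0,-6],[0,0,-12],[0,0,-18],[0,0,-24],[0,0,-30]],"gripper":[0.8,0.8,0.8,0.8,0.8]}' |grep posi;  python3 -m crank '{"travel":[[-0.7,-4.5,0],[-1.4,-9,0],[-2.1,-13.5,0],[-2.8,-18,0],[-3.3,-19.4,0]],"turn":[[0,0,-2.7],[0,0,-2.7],[0,0,-2.7],[0,0,-2.7],[0,0,-2.7]],"gripper":[0.8,0.8,0.8,0.8,0.8]}'|grep posi;python3 -m crank '{"travel":[[0,0,0],[0,0,0],[0,0,0],[0,0,0],[0,0,0]],"turn":[[0,0,0],[0,0,0],[0,0,0],[0,0,0],[0,0,0]],"gripper":[0.8,0.8,0.8,0.8,0.8]}'
python3 - <<'E'
from h import *
f=bot.grab_frame("wrist");s=bot.observe();print(s["position"],np.degrees(s["tool_rot"]))
for c in blobs(f,(12,120,90),(32,255,255),600): print("st",cv2.boundingRect(c),rect(f,c,s["position"][2]+.017+.010))
cv2.imwrite("pics/w8.png",f["pixels"][:,:,::-1])
E
```

```text
clock: 20.2
position: [0.6316, 0.2533, 0.1057]
tool_rot: [3.138, -0.002, 0.323]
force: [0.7, -0.1, -1.9]
grip_width: 0.0471
finger_force: 62.2
position: [0.5958, 0.0267, 0.1035]
position: [0.5621, -0.1712, 0.1036]
clock: 21.7
position: [0.5633, -0.1649, 0.1019]
tool_rot: [3.138, 0.0, -0.246]
force: [0.5, 0.3, -1.1]
grip_width: 0.0466
finger_force: 62.2
[ 0.56321246 -0.16505206  0.10183025] [ 1.79762957e+02  1.99714901e-02 -1.41176264e+01]
st (197, 133, 111, 213) [  0.5648  -0.1645 121.4243  49.8877 -14.1921]
st (38, 276, 51, 49) [ 0.5596 -0.0575 27.9633 27.9562 -0.3924]
```

View pics/w8.png

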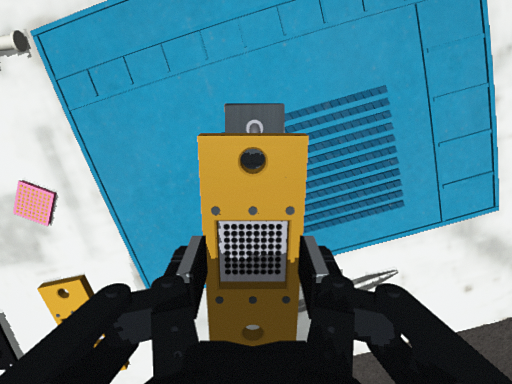

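The stencil is level in the fingers, with hole rims at about (252,160) and (252,331). Check its centre from the holes.

Run:
```python
from h import *
im=cv2.imread("pics/w8.png");f=bot.grab_frame("wrist");s=bot.observe();z=s["position"][2]+.027
hsv=cv2.cvtColor(f["pixels"],cv2.COLOR_RGB2HSV);m=cv2.inRange(hsv,(12,120,60),(32,255,255))
P=[]
for (x0,y0,x1,y1) in [(230,140,275,180),(230,315,275,345)]:
    inv=255-m[y0:y1,x0:x1];n,l,st,ce=cv2.connectedComponentsWithStats(inv)
    i=1+np.argmax(st[1:,4]);bx=st[i];print(bx[:5]+[x0,y0,0,0,0]);P.append([bx[0]+x0+bx[2]/2-.5,bx[1]+y0+bx[3]/2-.5])
q=plane(f,P,z);print(P,q.round(4),q.mean(0).round(4),np.linalg.norm(q[0]-q[1]),np.degrees(np.arctan2(*(q[0]-q[1])[[1,0]])),s["position"])
```

```text
[241 149  24  20 383]
[243 325  20  13  98]
[[np.float64(252.5), np.float64(158.5)], [np.float64(252.5), np.float64(331.0)]] [[ 0.6123 -0.1767  0.1288]
 [ 0.5159 -0.1525  0.1288]] [ 0.5641 -0.1646  0.1288] 0.0993413158457922 -14.09436813994158 [ 0.56311052 -0.16525876  0.10181377]
```

```bash
python3 -m crank '{"travel":[[0.02,-0.14,-1],[0.02,-0.14,-3],[0.02,-0.14,-5],[0.02,-0.14,-5.2],[0.02,-0.14,-5.2]],"turn":[[0,0,0],[0,0,0],[0,0,0],[0,0,0],[0,0,0]],"gripper":[0.8,0.8,0.8,0.8,0.8]}'; python3 -m crank '{"travel":[[0,0,-0.6],[0,0,-1.2],[0,0,-1.8],[0,0,-1.8],[0,0,-1.8]],"turn":[[0,0,0],[0,0,0],[0,0,0],[0,0,0],[0,0,0]],"gripper":[0.8,0.8,0.8,0.8,0.8]}'
```

```text
clock: 22.3
position: [0.5628, -0.1673, 0.0494]
tool_rot: [3.137, 0.001, -0.248]
force: [0.1, -0.4, -2.2]
grip_width: 0.0469
finger_force: 62.4
clock: 22.8
position: [0.5636, -0.1671, 0.0318]
tool_rot: [3.137, -0.0, -0.247]
force: [4.9, -0.8, -4.8]
grip_width: 0.0472
finger_force: 62.2
```

```bash
python3 -m crank '{"travel":[[0,0,-0.5],[0,0,-1],[0,0,-1.4],[0,0,-1.8],[0,0,-1.9]],"turn":[[0,0,0],[0,0,0],[0,0,0],[0,0,0],[0,0,0]],"gripper":[0.8,0.8,0.8,0.8,0.8]}'; python3 -m crank '{"travel":[[0,0,-0.1],[0,0,-0.2],[0,0,-0.3],[0,0,-0.3],[0,0,-0.3]],"turn":[[0,0,0],[0,0,0],[0,0,0],[0,0,0],[0,0,0]],"gripper":[0.8,0.8,0.8,0.8,0.8]}'
```

```text
clock: 23.3
position: [0.5637, -0.1672, 0.0125]
tool_rot: [3.137, -0.001, -0.247]
force: [5.1, 0.6, 1.3]
grip_width: 0.0472
finger_force: 63.1
clock: 23.8
position: [0.5637, -0.1673, 0.0107]
tool_rot: [3.138, -0.001, -0.248]
force: [-1.4, 2.7, 22.1]
grip_width: 0.0471
finger_force: 66.1
```

Contact at home height. Release, retreat and check.

```bash
python3 -m crank '{"travel":[[0,0,0.1],[0,0,0.1],[0,0,0.1],[0,0,0.1],[0,0,0.1]],"turn":[[0,0,0],[0,0,0],[0,0,0],[0,0,0],[0,0,0]],"gripper":[0.4,0.3,0.2,0.2,0.2]}' 30|grep -v rot; python3 -m crank '{"travel":[[0,0,2],[0,0,5],[0,0,9],[0,0,13],[0,0,13]],"turn":[[0,0,0],[0,0,0],[0,0,0],[0,0,0],[0,0,0]],"gripper":[0.2,0.2,0.2,0,0]}'|grep posi; python3 -m crank '{"travel":[[-1.5,0,0],[-3,0,0],[-4,0,0],[-4,0,0],[-4,0,0]],"turn":[[0,0,0],[0,0,0],[0,0,0],[0,0,0],[0,0,0]],"gripper":[0,0,0,0,0]}'
python3 - <<'E'
from h import *
f=bot.grab_frame("wrist")
for c in blobs(f,(12,120,60),(32,255,255),2000): print("st",cv2.boundingRect(c),rect(f,c,.035))
for k in ["side","scene"]:
    f=bot.grab_frame(k)
    for c in blobs(f,(12,120,90),(32,255,255),300): print(k,cv2.boundingRect(c),rect(f,c,.035))
cv2.imwrite("pics/s9.png",cv2.resize(f["pixels"][220:300,240:360,::-1],(800,533),interpolation=cv2.INTER_CUBIC))
E
```

```text
clock: 24.3
position: [0.5629, -0.1672, 0.0106]
force: [0.0, 0.3, -0.4]
grip_width: 0.0683
finger_force: 0.0
position: [0.5653, -0.1681, 0.1456]
clock: 25.3
position: [0.5237, -0.1671, 0.1409]
tool_rot: [3.137, -0.0, -0.247]
force: [-0.1, -0.1, 0.7]
grip_width: 0.0856
finger_force: 0.0
st (210, 65, 61, 142) [  0.5626  -0.166  125.1408  50.3782 -14.1155]
st (42, 226, 67, 82) [ 4.74900e-01  3.17000e-02  9.05664e+01  4.85927e+01 -8.71500e-01]
side (240, 236, 66, 18) [  0.5612  -0.1676 122.8232  56.5574 -12.8022]
side (442, 219, 59, 29) [  0.9626  -0.2167  94.5708  61.982  -76.0228]
side (174, 201, 53, 15) [ 4.423000e-01  4.500000e-03  1.139781e+02  4.945820e+01 -2.220000e-01]
side (393, 275, 33, 42) [ 0.74   -0.3514 96.7136 21.2639 86.8853]
scene (265, 248, 71, 32) [  0.5639  -0.1678 125.8444  53.9172 -13.5292]
scene (172, 206, 59, 32) [4.407000e-01 2.190000e-02 1.191215e+02 5.288690e+01 1.414000e-01]
scene (467, 222, 45, 36) [  0.9604  -0.2993  90.6091  60.1641 -75.7514]
scene (413, 272, 49, 48) [  0.7411  -0.3399 104.4903  23.7741  88.013 ]
```

The stencil sits at (0.5626, −0.166), yaw −14.1°, with the right size at the seated height. Next, the ball frame.

```bash
python3 -m crank '{"travel":[[-0.9,4.8,0],[-1.8,9.6,0],[-2.7,14.4,0],[-3.6,19.2,0],[-4.5,24,0]],"turn":[[0,0,1.5],[0,0,1.5],[0,0,1.5],[0,0,1.5],[0,0,1.5]],"gripper":[0,0,0,0,0]}' 30|grep posi; python3 -m crank '{"travel":[[-0.9,4.8,0],[-1.8,9.6,0],[-2.7,14.4,0],[-3.6,19.2,0],[-5,24.5,0]],"turn":[[0,0,0],[0,0,0],[0,0,0],[0,0,0],[0,0,0]],"gripper":[0,0,0,0,0]}' |grep posi;python3 -m crank '{"travel":[[0,0,0],[0,0,0],[0,0,0],[0,0,0],[0,0,0]],"turn":[[0,0,0],[0,0,0],[0,0,0],[0,0,0],[0,0,0]],"gripper":[0,0,0,0,0]}'
python3 - <<'E'
from h import *
import pickle
f=bot.grab_frame("wrist");s=bot.observe();print(s["position"],np.degrees(s["tool_rot"]),s["qpos"].round(2))
for c in blobs(f,(106,120,40),(125,255,255),600): print("blue",cv2.boundingRect(c),rect(f,c,.016))
for c in blobs(f,(0,0,0),(180,255,70),300): print("dark",cv2.boundingRect(c),rect(f,c,.013))
cv2.imwrite("pics/w10.png",f["pixels"][:,:,::-1])
pickle.dump(f,open("fb.pkl","wb"))
E
```

```text
position: [0.4779, 0.0748, 0.1409]
position: [0.4292, 0.3155, 0.1409]
clock: 26.95
position: [0.4299, 0.3123, 0.1409]
tool_rot: [3.137, 0.0, -0.223]
force: [-0.1, 1.0, 0.0]
grip_width: 0.0854
finger_force: 0.0
[0.42980776 0.31246971 0.14094391] [ 1.79761771e+02  1.35438505e-02 -1.27572810e+01] [-1.01  0.5   0.37  1.93 -0.24  0.77 -2.3 ]
blue (201, 89, 55, 127) [  0.4536   0.3303 123.4228  50.1281 -12.6093]
dark (0, 0, 512, 384) [3.578000e-01 3.207000e-01 7.239706e+02 4.658113e+02 7.691120e+01]
dark (366, 78, 51, 83) [ 0.4529  0.1724 75.35   46.5581 -8.0446]
dark (477, 38, 8, 127) [4.493000e-01 8.260000e-02 1.210498e+02 6.098000e+00 4.860000e-02]
```

View pics/w10.png

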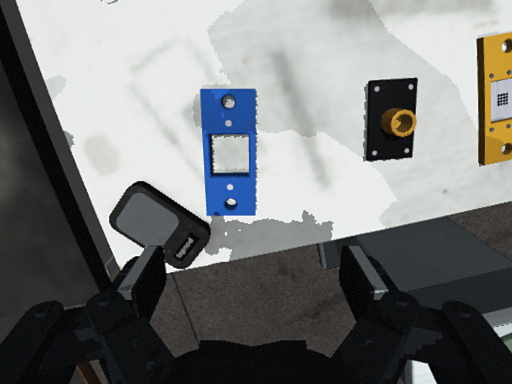

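The frame is at (230,152), measuring 123.4x50.1 mm at (0.4536, 0.3303), yaw −12.6°. The phone at (160,225) is clear of the fingers. Lid at (391,120).

```bash
python3 -m crank '{"travel":[[1.2,0.9,-2],[2.38,1.78,-6],[2.38,1.78,-10],[2.38,1.78,-13],[2.38,1.78,-15]],"turn":[[0,0,0],[0,0,0],[0,0,0],[0,0,0],[0,0,0]],"gripper":[0.15,0.15,0.15,0.15,0.15]}' 40|grep -v rot; python3 -m crank '{"travel":[[0,0,-0.7],[0,0,-0.7],[0,0,-0.7],[0,0,-0.7],[0,0,-0.7]],"turn":[[0,0,0],[0,0,0],[0,0,0],[0,0,0],[0,0,0]],"gripper":[0.15,0.15,0.3,0.4,0.6]}'; python3 -m crank '{"travel":[[0,0,0],[0,0,0],[0,0,0],[0,0,0.5],[0,0,1]],"turn":[[0,0,0],[0,0,0],[0,0,0],[0,0,0],[0,0,0]],"gripper":[0.8,0.8,0.8,0.8,0.8]}' 60
```

```text
clock: 27.5
position: [0.4527, 0.3299, -0.0114]
force: [0.3, 0.2, -0.3]
grip_width: 0.0725
finger_force: 0.0
clock: 28.0
position: [0.4538, 0.3314, -0.0147]
tool_rot: [3.139, -0.001, -0.221]
force: [-1.7, -1.6, 10.7]
grip_width: 0.0489
finger_force: 39.7
clock: 28.5
position: [0.4533, 0.3312, -0.0053]
tool_rot: [3.138, 0.0, -0.221]
force: [0.5, 0.8, -1.8]
grip_width: 0.048
finger_force: 62.8
```

```bash
python3 -m crank '{"travel":[[0,0,3],[0,0,7],[0,0,11],[1,-4.5,11],[2,-9,11]],"turn":[[0,0,0],[0,0,0],[0,0,0],[0,0,-1.4],[0,0,-1.4]],"gripper":[0.8,0.8,0.8,0.8,0.8]}' |grep -v rot; python3 -m crank '{"travel":[[1,-4.5,0],[2,-9,0],[3,-13.5,0],[4,-18,0],[5,-22.5,0]],"turn":[[0,0,0],[0,0,0],[0,0,0],[0,0,0],[0,0,0]],"gripper":[0.8,0.8,0.8,0.8,0.8]}' |grep posi;  python3 -m crank '{"travel":[[1,-4.5,0],[2,-9,0],[3,-13.5,0],[4,-18,0],[4.1,-18.2,0]],"turn":[[0,0,0],[0,0,0],[0,0,0],[0,0,0],[0,0,0]],"gripper":[0.8,0.8,0.8,0.8,0.8]}'|grep posi;python3 -m crank '{"travel":[[0,0,0],[0,0,0],[0,0,0],[0,0,0],[0,0,0]],"turn":[[0,0,0],[0,0,0],[0,0,0],[0,0,0],[0,0,0]],"gripper":[0.8,0.8,0.8,0.8,0.8]}'
cat > hb.py <<'E'
from h import *
f=bot.grab_frame("wrist");s=bot.observe();z=s["position"][2]+.015+.016
m=cv2.inRange(cv2.cvtColor(f["pixels"],cv2.COLOR_RGB2HSV),(106,120,30),(125,255,255))
n,l,st,ce=cv2.connectedComponentsWithStats(m,connectivity=8);i=1+np.argmax(st[1:,4]);print(st[i])
c=max(cv2.findContours((l==i).astype(np.uint8),cv2.RETR_EXTERNAL,cv2.CHAIN_APPROX_NONE)[0],key=cv2.contourArea);print("outline",rect(f,c,z))
inv=((m==0)*255).astype(np.uint8);n,l,st,ce=cv2.connectedComponentsWithStats(inv,connectivity=4)
for j in range(1,n):
    if 40<st[j,4]<6000 and abs(ce[j][0]-252)<30: print(st[j],plane(f,[[st[j][0]+st[j][2]/2-.5,st[j][1]+st[j][3]/2-.5]],z).round(4))
print(s["position"],np.degrees(s["tool_rot"]))
cv2.imwrite("pics/w11.png",f["pixels"][:,:,::-1])
E
python3 hb.py
```

```text
clock: 29.0
position: [0.4735, 0.2413, 0.1054]
force: [2.5, -0.9, -2.6]
grip_width: 0.0481
finger_force: 62.9
position: [0.5234, 0.0142, 0.1045]
position: [0.5641, -0.173, 0.1047]
clock: 30.5
position: [0.5643, -0.1653, 0.1039]
tool_rot: [3.137, 0.0, -0.245]
force: [-0.3, -0.2, -2.1]
grip_width: 0.0482
finger_force: 62.9
[  195   129   116   217 17264]
outline [  0.5689  -0.1658 119.5888  50.2601 -13.9819]
[240 146  25  20 370] [[ 0.6157 -0.1772  0.1349]]
[246 195  14  13 138] [[ 0.5948 -0.1722  0.1349]]
[ 216  220   73   57 3942] [[ 0.571  -0.166   0.1349]]
[247 306  12  10  94] [[ 0.5343 -0.1571  0.1349]]
[ 0.56428998 -0.16548468  0.10390975] [ 1.79762383e+02  1.62221354e-02 -1.40318463e+01]
```

```bash
python3 -m crank '{"travel":[[0,-0.1,-1],[0,-0.1,-3],[0,-0.1,-5],[0,-0.1,-5.4],[0,-0.1,-5.4]],"turn":[[0,0,0],[0,0,0],[0,0,0],[0,0,0],[0,0,0]],"gripper":[0.8,0.8,0.8,0.8,0.8]}'|grep -v rot; python3 -m crank '{"travel":[[0,0,-0.6],[0,0,-1.2],[0,0,-1.8],[0,0,-1.8],[0,0,-1.8]],"turn":[[0,0,0],[0,0,0],[0,0,0],[0,0,0],[0,0,0]],"gripper":[0.8,0.8,0.8,0.8,0.8]}'
```

```text
clock: 31.05
position: [0.5637, -0.1671, 0.0491]
force: [0.1, 0.1, -1.7]
grip_width: 0.0483
finger_force: 62.8
clock: 31.55
position: [0.5642, -0.1671, 0.0318]
tool_rot: [3.137, 0.0, -0.246]
force: [0.1, -1.2, -2.0]
grip_width: 0.048
finger_force: 62.9
```

Sliding down freely over the pins; continue to home.

```bash
python3 -m crank '{"travel":[[0,0,-0.4],[0,0,-0.8],[0,0,-1],[0,0,-1],[0,0,-1]],"turn":[[0,0,0],[0,0,0],[0,0,0],[0,0,0],[0,0,0]],"gripper":[0.8,0.8,0.8,0.8,0.8]}'|grep -v rot; python3 -m crank '{"travel":[[0,0,-0.1],[0,0,-0.15],[0,0,-0.2],[0,0,-0.2],[0,0,-0.2]],"turn":[[0,0,0],[0,0,0],[0,0,0],[0,0,0],[0,0,0]],"gripper":[0.8,0.8,0.8,0.8,0.8]}'
```

```text
clock: 32.05
position: [0.5641, -0.167, 0.0221]
force: [-3.3, 1.4, 8.4]
grip_width: 0.0482
finger_force: 63.9
clock: 32.55
position: [0.5642, -0.167, 0.0219]
tool_rot: [3.138, -0.0, -0.246]
force: [-15.3, 6.2, 46.7]
grip_width: 0.0481
finger_force: 68.1
```

```bash
python3 -m crank '{"travel":[[0,0,0.2],[0,0,0.2],[0,0,0.2],[0,0,0.2],[0,0,0.2]],"turn":[[0,0,0],[0,0,0],[0,0,0],[0,0,0],[0,0,0]],"gripper":[0.6,0.4,0.2,0.2,0.2]}' 30|grep -v rot; python3 -m crank '{"travel":[[0,0,2],[0,0,5],[0,0,9],[0,0,12],[0,0,12]],"turn":[[0,0,0],[0,0,0],[0,0,0],[0,0,0],[0,0,0]],"gripper":[0.2,0.2,0.2,0,0]}'|grep posi; python3 -m crank '{"travel":[[-1.5,0,0],[-3,0,0],[-4,0,0],[-4,0,0],[-4,0,0]],"turn":[[0,0,0],[0,0,0],[0,0,0],[0,0,0],[0,0,0]],"gripper":[0,0,0,0,0]}'
python3 - <<'E'
from h import *
roi=dict(wrist=(190,40,300,230),side=(220,215,320,275),scene=(250,230,350,300))
for k in ["wrist","side","scene"]:
    f=bot.grab_frame(k)
    for c in blobs(f,(107,120,40),(125,255,255),300,roi[k]): print(k,cv2.boundingRect(c),rect(f,c,.051),rect(f,c,.053),rect(f,c,.057))
    if k=="wrist": cv2.imwrite("pics/w12.png",f["pixels"][:,:,::-1])
E
```

```text
clock: 33.05
position: [0.5642, -0.1671, 0.0216]
force: [0.1, 0.1, 0.3]
grip_width: 0.0683
finger_force: 0.0
position: [0.5661, -0.1677, 0.1455]
clock: 34.05
position: [0.5247, -0.167, 0.1417]
tool_rot: [3.137, 0.0, -0.246]
force: [-0.2, 0.0, 0.5]
grip_width: 0.0855
finger_force: 0.0
wrist (208, 62, 64, 149) [  0.5651  -0.1664 124.2959  50.5037 -13.9164] [  0.5654  -0.1665 123.3193  50.1069 -13.9163] [  0.566   -0.1668 121.3661  49.3133 -13.9163]
side (240, 229, 67, 20) [  0.5607  -0.1721 121.74    63.4593 -14.917 ] [  0.5599  -0.175  121.1612  63.1575 -14.917 ] [  0.5581  -0.1807 120.0036  62.5541 -14.917 ]
scene (267, 242, 70, 35) [  0.5641  -0.1709 124.9392  58.0284 -14.0249] [  0.563   -0.1723 124.4535  57.8029 -14.0249] [  0.5607  -0.1751 123.4822  57.3518 -14.0249]
```

The ball frame is home: its outline is 124x50 mm at z≈0.051–0.053, yaw −13.9°. Next, the lid.

```bash
python3 -m crank '{"travel":[[-1.3,4.6,0],[-2.6,9.2,0],[-3.9,13.8,0],[-5.2,18.4,0],[-6.5,23,0]],"turn":[[0,0,6],[0,0,6],[0,0,6],[0,0,6],[0,0,6]],"gripper":[0.3,0.3,0.3,0.3,0.3]}' 30|grep posi; python3 -m crank '{"travel":[[-1.3,4.6,0],[-2.6,9.2,0],[-3.5,11.2,0],[-3.5,11.2,0],[-3.5,11.2,0]],"turn":[[0,0,0],[0,0,0],[0,0,0],[0,0,0],[0,0,0]],"gripper":[0.3,0.3,0.3,0.3,0.3]}'
python3 - <<'E'
from h import *
f=bot.grab_frame("wrist");s=bot.observe();print(s["position"],np.degrees(s["tool_rot"]))
for c in blobs(f,(0,0,0),(180,255,70),300): 
    r=rect(f,c,.013)
    if r[2]<100: print("lid",cv2.boundingRect(c),r)
for c in blobs(f,(8,100,60),(32,255,255),100): print("neck",cv2.boundingRect(c),rect(f,c,.037))
E
```

```text
position: [0.4588, 0.0648, 0.1419]
clock: 35.2
position: [0.4244, 0.1751, 0.1418]
tool_rot: [3.137, 0.0, -0.14]
force: [-0.4, -0.6, -0.0]
grip_width: 0.0596
finger_force: 0.0
[0.42462705 0.17442661 0.14183119] [ 1.79742719e+02  3.47794245e-03 -8.10701886e+00]
lid (228, 106, 49, 77) [ 0.4528  0.1715 73.9791 45.2132 -8.1364]
neck (346, 63, 54, 133) [ 4.53500e-01  6.27000e-02  1.12862e+02  4.58372e+01 -1.51500e-01]
neck (239, 134, 27, 30) [  0.4538   0.1713  24.6523  24.0995 -53.2065]
```

The lid and its neck (24.6x24.1 mm at z=0.037) agree on (0.453, 0.171). Grip it.

```bash
python3 -m crank '{"travel":[[1.4,-0.15,-2],[2.85,-0.3,-6],[2.85,-0.3,-10],[2.85,-0.3,-13],[2.85,-0.3,-14.2]],"turn":[[0,0,0],[0,0,0],[0,0,0],[0,0,0],[0,0,0]],"gripper":[0.3,0.3,0.3,0.3,0.3]}' 40|grep -v rot; python3 -m crank '{"travel":[[0,0,0],[0,0,0],[0,0,0],[0,0,0],[0,0,0]],"turn":[[0,0,0],[0,0,0],[0,0,0],[0,0,0],[0,0,0]],"gripper":[0.5,0.6,0.65,0.7,0.75]}'; python3 -m crank '{"travel":[[0,0,0],[0,0,0],[0,0,0],[0,0,2],[0,0,6]],"turn":[[0,0,0],[0,0,0],[0,0,0],[0,0,0],[0,0,0]],"gripper":[0.9,0.9,0.9,0.9,0.9]}' 50
```

```text
clock: 35.75
position: [0.4521, 0.17, -0.0025]
force: [-0.1, 0.2, 0.3]
grip_width: 0.0602
finger_force: 0.0
clock: 36.25
position: [0.4534, 0.1723, 0.0009]
tool_rot: [3.138, -0.001, -0.141]
force: [-1.4, -0.6, 13.9]
grip_width: 0.022
finger_force: 32.9
clock: 36.75
position: [0.4516, 0.1715, 0.0594]
tool_rot: [3.135, 0.003, -0.141]
force: [0.4, 0.5, -0.6]
grip_width: 0.0214
finger_force: 50.0
```

```bash
python3 -m crank '{"travel":[[0,0,3],[0,0,7],[1.4,-4.2,7],[2.8,-8.4,7],[4.2,-12.6,7]],"turn":[[0,0,0],[0,0,0],[0,0,-2],[0,0,-4],[0,0,-6]],"gripper":[0.9,0.9,0.9,0.9,0.9]}' |grep -v rot; python3 -m crank '{"travel":[[1.4,-4.2,0],[2.8,-8.4,0],[4.2,-12.6,0],[5.6,-16.8,0],[7.1,-21.2,0]],"turn":[[0,0,0],[0,0,0],[0,0,0],[0,0,0],[0,0,0]],"gripper":[0.9,0.9,0.9,0.9,0.9]}' |grep posi; python3 -m crank '{"travel":[[0,0,0],[0,0,0],[0,0,0],[0,0,0],[0,0,0]],"turn":[[0,0,0],[0,0,0],[0,0,0],[0,0,0],[0,0,0]],"gripper":[0.9,0.9,0.9,0.9,0.9]}'
python3 - <<'E'
from h import *
f=bot.grab_frame("wrist");s=bot.observe();print(s["position"],np.degrees(s["tool_rot"]))
for c in blobs(f,(8,100,60),(32,255,255),100): print("neck",cv2.boundingRect(c),rect(f,c,.037+s["position"][2]))
cv2.imwrite("pics/w13.png",cv2.resize(f["pixels"][50:340,130:400,::-1],(745,800))[:600])
cv2.imwrite("pics/w13.png",f["pixels"][:,:,::-1])
E
```

```text
clock: 37.25
position: [0.4952, 0.045, 0.1308]
force: [0.8, 0.4, -0.8]
grip_width: 0.0208
finger_force: 50.0
position: [0.5661, -0.1675, 0.1304]
clock: 38.25
position: [0.5658, -0.165, 0.13]
tool_rot: [3.138, 0.0, -0.244]
force: [-0.5, -0.8, -0.4]
grip_width: 0.0217
finger_force: 50.0
[ 0.56577636 -0.16518503  0.12997769] [ 1.79768208e+02  1.46454995e-02 -1.40076636e+01]
neck (230, 225, 46, 62) [  0.5712  -0.1656  33.0444  21.3794 -12.5363]
neck (54, 263, 58, 62) [ 0.5695 -0.0784 33.5726 23.8461 -0.3705]
```

View pics/w13.png

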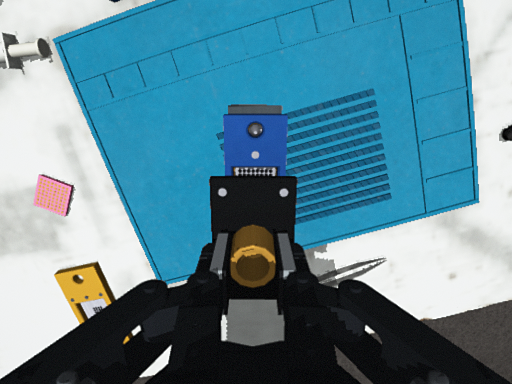

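The lid is held level and square: its screws are at (223,192) and (284,193), and the frame is below with its pin at (256,130). Lower it.

```bash
python3 -m crank '{"travel":[[-0.08,-0.14,-1.5],[-0.08,-0.14,-3.5],[-0.08,-0.14,-5.5],[-0.08,-0.14,-6.8],[-0.08,-0.14,-7]],"turn":[[0,0,0],[0,0,0],[0,0,0],[0,0,0],[0,0,0]],"gripper":[0.9,0.9,0.9,0.9,0.9]}'|grep -v rot; python3 -m crank '{"travel":[[0,0,-0.4],[0,0,-0.8],[0,0,-1.1],[0,0,-1.3],[0,0,-1.4]],"turn":[[0,0,0],[0,0,0],[0,0,0],[0,0,0],[0,0,0]],"gripper":[0.9,0.9,0.9,0.9,0.9]}'
```

```text
clock: 38.8
position: [0.5642, -0.167, 0.0586]
force: [-0.6, -0.2, -0.4]
grip_width: 0.0213
finger_force: 50.0
clock: 39.3
position: [0.5649, -0.1675, 0.0458]
tool_rot: [3.137, 0.0, -0.246]
force: [-2.2, -0.6, 6.0]
grip_width: 0.0216
finger_force: 50.8
```

```bash
python3 -m crank '{"travel":[[0,0,-0.1],[0,0,-0.2],[0,0,-0.2],[0,0,-0.2],[0,0,-0.2]],"turn":[[0,0,0],[0,0,0],[0,0,0],[0,0,0],[0,0,0]],"gripper":[0.9,0.9,0.9,0.9,0.9]}'|grep -v rot; python3 -m crank '{"travel":[[0,0,0.3],[0,0,0.3],[0,0,0.3],[0,0,0.3],[0,0,0.3]],"turn":[[0,0,0],[0,0,0],[0,0,0],[0,0,0],[0,0,0]],"gripper":[0.7,0.5,0.3,0.3,0.3]}' 20|grep -v rot;python3 -m crank '{"travel":[[0,0,2],[0,0,5],[0,0,9],[0,0,11],[-2,0,11]],"turn":[[0,0,0],[0,0,0],[0,0,0],[0,0,0],[0,0,0]],"gripper":[0.3,0.3,0.3,0.3,0.3]}'|grep posi; python3 -m crank '{"travel":[[-2,0,0],[-3,0,0],[-3,0,0],[-3,0,0],[-3,0,0]],"turn":[[0,0,0],[0,0,0],[0,0,0],[0,0,0],[0,0,0]],"gripper":[0,0,0,0,0]}'|grep -v rot
python3 - <<'E'
from h import *
f=bot.grab_frame("wrist")
for c in blobs(f,(8,100,60),(32,255,255),100): print("neck",cv2.boundingRect(c),rect(f,c,.080))
for c in blobs(f,(0,0,0),(180,255,62),300): 
    for z in [.056,.060]:
        r=rect(f,c,z)
        if r[2]<110: print("lid",cv2.boundingRect(c),r)
for c in blobs(f,(107,120,40),(125,255,255),200,(190,20,310,230)): print("fr",cv2.boundingRect(c),rect(f,c,.051))
E
```

```text
clock: 39.8
position: [0.565, -0.1676, 0.0455]
force: [-10.6, 3.0, 32.0]
grip_width: 0.0213
finger_force: 53.7
clock: 40.3
position: [0.5648, -0.1674, 0.0466]
force: [0.5, 0.4, -0.0]
grip_width: 0.0595
finger_force: 0.0
position: [0.5475, -0.1676, 0.1594]
clock: 41.3
position: [0.5157, -0.1674, 0.1567]
force: [0.3, 0.3, 0.7]
grip_width: 0.0856
finger_force: 0.0
neck (47, 214, 67, 90) [ 4.86900e-01 -1.70000e-03  8.78193e+01  4.09467e+01 -6.26300e-01]
neck (222, 116, 31, 34) [  0.5647  -0.1672  25.0367  23.6683 -60.1349]
lid (211, 84, 55, 90) [  0.5641  -0.1665  76.1178  45.8331 -14.1567]
lid (211, 84, 55, 90) [  0.5645  -0.1668  74.9667  45.1399 -14.1567]
lid (479, 60, 33, 29) [  0.5577  -0.3928  33.022   11.6144 -69.5075]
lid (479, 60, 33, 29) [  0.5583  -0.3897  32.5226  11.4388 -69.5074]
fr (207, 52, 61, 145) [  0.565   -0.1664 124.9711  50.645  -13.8591]
```

Lid at (0.5641, −0.1665), 76.1x45.8 mm at z=0.056, yaw −14.2°: closed and level, and the arm is clear. Hand in.

```bash
python3 -c "
from workcell import bot
print(bot.job_done())"
```

```text
the job is handed in; nothing more can be done
None
```

The chip, matching stencil, ball frame and lid all measured home, flat and released on the jig, with the other stencil, tweezers, tin and syringe untouched; I handed the job in at about 41 s of the 104 s allowed, and no verdict came back.

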